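# Lock the dies into the treadle press

## Task

Fit every die that stands on the bench into a socket of the press bed, any station, turned so that its eye lies over the pin hole, and lock each one with a ball-lock pin from the parking holes: squeeze its two buttons to draw the pin, push it fully home through eye and bed, and let go so that the balls lock. When all are locked, try the press: push the treadle down to its stop and let it come back up.

Things in the scene. Friction and masses are not known exactly. Their poses are not given: they have to be found in the camera images.
- bed: fixed press bed: grey plate 12 mm thick on green cheeks, top 60 mm above the bench, 175 (x) by 206 mm (y), hollow beneath. Origin on the bench under the middle; x to the rear, y to the left. Three stations 65 mm apart along y, each from front to rear: keyed socket at x = -55, pin hole at x = -15, 14.5 mm parking hole at x = +65 mm, where the pins start, locked. Treadle on its left, at y = +140
- socket_1 (a point): centre of the keyed socket of the treadle-side (y = +65 mm) station, at the plate's top: a rectangular through hole, 28 mm along the bed's x by 38 mm along its y. Axes as the bed's
- hole_1 (a point): centre of the round 14.5 mm through pin hole of the treadle-side (y = +65 mm) station, at the plate's top, 40 mm behind the socket. Axes as the bed's
- socket_2 (a point): centre of the keyed socket of the middle (y = 0) station, at the plate's top: a rectangular through hole, 28 mm along the bed's x by 38 mm along its y. Axes as the bed's
- hole_2 (a point): centre of the round 14.5 mm through pin hole of the middle (y = 0) station, at the plate's top, 40 mm behind the socket. Axes as the bed's
- socket_3 (a point): centre of the keyed socket of the far (y = -65 mm) station, at the plate's top: a rectangular through hole, 28 mm along the bed's x by 38 mm along its y. Axes as the bed's
- hole_3 (a point): centre of the round 14.5 mm through pin hole of the far (y = -65 mm) station, at the plate's top, 40 mm behind the socket. Axes as the bed's
- die_dome: loose die, 0.25 kg, with a brass band and a low brass dome on top; heavy shank, stands on it. May be absent. Origin under the shank's middle, z up. Keyed shank 26 (x) by 36 mm (y), 20 high, the lowest 5 mm only 23 x 33; then a flange, z 20 to 26, 46 wide, x -20 to +55, with a 20 mm eye at x = +40; then a square head 26 x 26 to grip either way, z 26 to 56; the top reaches z 64
- die_dome_eye (a point): centre of the eye of die_dome, at the flange's top; axes as the die's. When the die is seated, turned like the bed, its flange lies on the plate, its origin is 20 mm below the plate's top and the eye is over the pin hole
- die_cup: loose die, 0.25 kg, with a plain steel band and a shallow steel cup on top; heavy shank, stands on it. May be absent. Origin under the shank's middle, z up. Keyed shank 26 (x) by 36 mm (y), 20 high, the lowest 5 mm only 23 x 33; then a flange, z 20 to 26, 46 wide, x -20 to +55, with a 20 mm eye at x = +40; then a square head 26 x 26 to grip either way, z 26 to 56; the top reaches z 64
- die_cup_eye (a point): centre of the eye of die_cup, at the flange's top; axes as the die's. When the die is seated, turned like the bed, its flange lies on the plate, its origin is 20 mm below the plate's top and the eye is over the pin hole
- die_point: loose die, 0.25 kg, with a copper band and a blunt copper cone on top; heavy shank, stands on it. May be absent. Origin under the shank's middle, z up. Keyed shank 26 (x) by 36 mm (y), 20 high, the lowest 5 mm only 23 x 33; then a flange, z 20 to 26, 46 wide, x -20 to +55, with a 20 mm eye at x = +40; then a square head 26 x 26 to grip either way, z 26 to 56; the top reaches z 64
- die_point_eye (a point): centre of the eye of die_point, at the flange's top; axes as the die's. When the die is seated, turned like the bed, its flange lies on the plate, its origin is 20 mm below the plate's top and the eye is over the pin hole
- pin_a: ball-lock pin, 0.12 kg. Origin on its axis under the collar (28 mm across, 4 thick), z up. Below: shank 12 mm across, 38 long, last 7 tapered; two balls 24 below the collar, 19 mm across them (along x) when out. Above: 13 mm stem, then black handle, z 40 to 70, 24 wide in y, with a red button (18 wide, 24 high, middle at z 55) on its -x and its +x side; 34 mm over both buttons when out, 26 mm when pressed
- pin_a_l (a joint): button on the -x side of pin_a, m: 0 = out, ball out, locked; 0.004 = fully pressed, ball in. Spring 3 N at first, 7 N at full travel. Gripping the handle along the pin's x with 15 N or more presses both buttons; letting go lets the balls out
- pin_a_r (a joint): button on the +x side of pin_a, m: 0 = out, ball out, locked; 0.004 = fully pressed, ball in. Spring 3 N at first, 7 N at full travel. Gripping the handle along the pin's x with 15 N or more presses both buttons; letting go lets the balls out
- pin_b: ball-lock pin, 0.12 kg. Origin on its axis under the collar (28 mm across, 4 thick), z up. Below: shank 12 mm across, 38 long, last 7 tapered; two balls 24 below the collar, 19 mm across them (along x) when out. Above: 13 mm stem, then black handle, z 40 to 70, 24 wide in y, with a red button (18 wide, 24 high, middle at z 55) on its -x and its +x side; 34 mm over both buttons when out, 26 mm when pressed
- pin_b_l (a joint): button on the -x side of pin_b, m: 0 = out, ball out, locked; 0.004 = fully pressed, ball in. Spring 3 N at first, 7 N at full travel. Gripping the handle along the pin's x with 15 N or more presses both buttons; letting go lets the balls out
- pin_b_r (a joint): button on the +x side of pin_b, m: 0 = out, ball out, locked; 0.004 = fully pressed, ball in. Spring 3 N at first, 7 N at full travel. Gripping the handle along the pin's x with 15 N or more presses both buttons; letting go lets the balls out
- pin_c: ball-lock pin, 0.12 kg. Origin on its axis under the collar (28 mm across, 4 thick), z up. Below: shank 12 mm across, 38 long, last 7 tapered; two balls 24 below the collar, 19 mm across them (along x) when out. Above: 13 mm stem, then black handle, z 40 to 70, 24 wide in y, with a red button (18 wide, 24 high, middle at z 55) on its -x and its +x side; 34 mm over both buttons when out, 26 mm when pressed
- pin_c_l (a joint): button on the -x side of pin_c, m: 0 = out, ball out, locked; 0.004 = fully pressed, ball in. Spring 3 N at first, 7 N at full travel. Gripping the handle along the pin's x with 15 N or more presses both buttons; letting go lets the balls out
- pin_c_r (a joint): button on the +x side of pin_c, m: 0 = out, ball out, locked; 0.004 = fully pressed, ball in. Spring 3 N at first, 7 N at full travel. Gripping the handle along the pin's x with 15 N or more presses both buttons; letting go lets the balls out
- pedal (a joint): treadle angle, rad: 0 = up, 0.28 = down on its stop; a spring brings it back up. About 4 N on the pad start it, about 8 N hold it at the stop
- pedal_pad (a point): middle of the black rubber top of the treadle's pad (58 mm along the bed's x by 50 mm along its y), about 63 mm above the bench when up; it swings on an arc of 103 mm about a hinge axis parallel to the bed's y, 103 mm behind it (+x of the bed) and 11 mm lower, and drops 29 mm to its stop
Not all that is in view belongs to the job. What is shaped like the pin_a but orange or yellow is not meant.

How it is judged (in metres and radians):
On the way, in this order (a step that is already met when the one before it is completed fails the run):
1. every die present is seated in a socket and locked by a pin (((horizontal distance between die_dome and socket_1 below 0.004 m and z of die_dome in the frame of socket_1 below -0.016 m) or (horizontal distance between die_dome and socket_2 below 0.004 m and z of die_dome in the frame of socket_2 below -0.016 m) or (horizontal distance between die_dome and socket_3 below 0.004 m and z of die_dome in the frame of socket_3 below -0.016 m)) and angle between each of die_dome, die_cup, die_point's own z axis and vertical below 0.06 rad and ((horizontal distance between pin_a and die_dome_eye below 0.007 m and z of pin_a in the frame of die_dome_eye between -0.003 and 0.004 m and value of joint each of pin_a_l, pin_a_r below 0.0012 m) or (horizontal distance between pin_b and die_dome_eye below 0.007 m and z of pin_b in the frame of die_dome_eye between -0.003 and 0.004 m and value of joint each of pin_b_l, pin_b_r below 0.0012 m) or (horizontal distance between pin_c and die_dome_eye below 0.007 m and z of pin_c in the frame of die_dome_eye between -0.003 and 0.004 m and value of joint each of pin_c_l, pin_c_r below 0.0012 m)) and ((horizontal distance between die_cup and socket_1 below 0.004 m and z of die_cup in the frame of socket_1 below -0.016 m) or (horizontal distance between die_cup and socket_2 below 0.004 m and z of die_cup in the frame of socket_2 below -0.016 m) or (horizontal distance between die_cup and socket_3 below 0.004 m and z of die_cup in the frame of socket_3 below -0.016 m)) and ((horizontal distance between pin_a and die_cup_eye below 0.007 m and z of pin_a in the frame of die_cup_eye between -0.003 and 0.004 m and value of joint each of pin_a_l, pin_a_r below 0.0012 m) or (horizontal distance between pin_b and die_cup_eye below 0.007 m and z of pin_b in the frame of die_cup_eye between -0.003 and 0.004 m and value of joint each of pin_b_l, pin_b_r below 0.0012 m) or (horizontal distance between pin_c and die_cup_eye below 0.007 m and z of pin_c in the frame of die_cup_eye between -0.003 and 0.004 m and value of joint each of pin_c_l, pin_c_r below 0.0012 m)) and ((horizontal distance between die_point and socket_1 below 0.004 m and z of die_point in the frame of socket_1 below -0.016 m) or (horizontal distance between die_point and socket_2 below 0.004 m and z of die_point in the frame of socket_2 below -0.016 m) or (horizontal distance between die_point and socket_3 below 0.004 m and z of die_point in the frame of socket_3 below -0.016 m)) and ((horizontal distance between pin_a and die_point_eye below 0.007 m and z of pin_a in the frame of die_point_eye between -0.003 and 0.004 m and value of joint each of pin_a_l, pin_a_r below 0.0012 m) or (horizontal distance between pin_b and die_point_eye below 0.007 m and z of pin_b in the frame of die_point_eye between -0.003 and 0.004 m and value of joint each of pin_b_l, pin_b_r below 0.0012 m) or (horizontal distance between pin_c and die_point_eye below 0.007 m and z of pin_c in the frame of die_point_eye between -0.003 and 0.004 m and value of joint each of pin_c_l, pin_c_r below 0.0012 m))), for 0.3 s.
2. the treadle is pressed to its stop while all dies are locked (all of step 1 and value of joint pedal above 0.262 rad), for 0.1 s.
At the end, for the whole second after the job is handed in: Every die present stands upright (3 degrees) and down (4 mm) in a socket (4 mm) and has a pin fully home (4 mm) through its eye with both buttons out (1.2 mm); the treadle was pressed to its stop (0.262 rad or more) after that and is up again (under 0.03 rad); dies at rest (all of step 1 and linear speed of each of die_dome, die_cup, die_point below 0.02 m/s and value of joint pedal below 0.03 rad); the robot touches nothing.
Of die_dome, die_cup, die_point only 2 to 3 are there at a start; the rules pass over those that are not, and their reading is None.
At some moment in a run one of die_dome, die_cup, die_point may be knocked a few centimetres aside while the robot is not near it.
It also fails if it takes over 210 s, if anything falls off the work surface, if the arm or the gripper's body presses on something with over 40 N, if the wrist force passes 120 N, or if a joint passes its speed limit or range.

## Robot

A 6-joint arm with a two-finger parallel gripper is mounted at the origin on a cart in front of the work surface, level with it; the furniture and walls round the work are solid. World frame = base frame: x ahead of the robot, y to its left, z up, the work surface at z = 0. Lengths are in mm, angles in rad, forces in N, time in s.
With the tool pointing down it reaches from about 350 to 975 mm from the base axis. Payload 17.4 kg.
Tool frame: the origin (TCP) lies midway between the tips of the shut fingers; the grasp point (between the pads) lies 19 mm behind it; x points along the fingers, z is the direction in which the jaws open and shut, and the axes are right-handed (so a half turn about x gives the same grasp; the last joint's range is limited). The gripper opens to 85 mm and grips with 20 to 120 N. Pads are 22 mm wide; open, the fingers measure 114 mm over their backs; the gripper's body (76 mm by 85 mm) begins 54 mm behind the grasp point. The pads swing forward as they close: fully open they stand 13 mm farther back than shut.
Start: joints at [-1.238, 0.116, 1.442, -0, 1.584, -0.038], TCP at [244.585, -629.135, 231.303] pointing down, gripper open.
Joint ranges: [-2.83, 2.83], [-0.83, 2.19], [0.07, 2.5], [-1.14, 4.28], [0.01, 3], [-2.97, 2.97]. Speed limits (rad/s): [1.89, 1.89, 2.22, 3.14, 3.14, 3.14].

## Interface

Orientations are given as a unit quaternion [w, x, y, z].
In Python, from plant import * gives the robot as it stands.
- The arm moves only by the tool drive_tool, never from a script. Its argument "commands" is a list of rows, each a list of 7 numbers: the shift along the tool's x, y, z in units of 3 cm (1.0 is 3 cm), then the turn, a rotation vector about the tool's x, y, z in units of 0.1 rad (1.0 is 0.1 rad), then the opening in per cent of the stroke, from 0 (shut) to 100 (fully open). In form: [[x, y, z, rx, ry, rz, gripper], ...]. A call has 1 to 10 rows; each row shifts and turns the commanded pose from where the row before left it, along the tool's axes as they then stand; what a row does not reach is not made up. A row lasts 1/10 s, in which the tool goes at most 50 mm and 8.59 degrees, less where a joint would pass 70% of its speed; a pose out of reach is approached as far as the arm can. A call with a number of a shift or a turn outside -1 to 1 is refused whole. A call with a gripper value outside its range is refused whole. The fingers move at their own pace and stop on an object; "squeeze" is the grip in N (left out, the last holds). Time passes only in rows, so rows that do not move let the fingers close. It gives the time, the measured TCP pose, the force and the opening at its end, in the units of the state.
- read_state(): the state, without advancing time (a new reading comes with each control period).
- capture(name): name is "scene" or "top"; returns the picture (480x640x3 uint8, red, green, blue); there is no depth.
- get_calibration(name): a dict with "K" (3x3 intrinsics, pixels), "R" (3x3) and "t" (3): a world point X has camera coordinates R X + t. Camera axes: x right, y down, z forward; pixel columns grow to the right and rows downward; lengths in mm; the calibration is good to about 2 mm. A picture is of the moment at which its call begins. get_calibration takes no time and is no camera call.
- finish_job(): hands the job in, once; it reports no verdict.
The state is a dict: "clock": time; "q": joint angles; "dq": joint speeds; "effort": joint torques, N m; "tool_pos": TCP position; "orientation": TCP orientation; "wrist_force": force on the tool from outside, world axes, zero at the start; "torque": the same for the moment, N m; "width": finger opening in mm.
Only numpy, scipy, OpenCV 4.12 (cv2) and the standard library are available. Lean on these libraries where they do the work, as an engineer would, in place of code of your own. Each camera call takes 0.05 s, during which the arm holds its last target. There are 200 camera calls.

## Working session

There is one attempt and no reset: what is moved stays moved. The work goes in short steps, Python scripts to look and compute and a tool call to move; the robot and the scene stay as the last step left them, time stands still between calls to the robot, and variables do not carry over. Pictures are saved under pics/ and viewed, about 12 in all and at most 16, crops included, and the job is handed in when it is done.

Besides the shell and the picture viewer there is one more tool, called after ">>>" as a command line: name --pt "numbers of a row" for each row, then --argument value for the rest. drive_tool: Moves the arm, as the interface text tells. Shifts and turns lie within -1 to 1; 1 stands for 3 cm of shift or 0.1 rad of turn. Its arguments: {"type":"object","properties":{"commands":{"type":"array","items":{"type":"array","items":{"type":"number"}}},"squeeze":{"type":"number"}},"required":["commands"]}

```bash
mkdir -p pics && python3 - <<'E'
from plant import *
import cv2
print(read_state())
for n in("scene","top"):
    c=get_calibration(n);print(n,c)
    cv2.imwrite(f"pics/{n}0.png",capture(n)[:,:,::-1])
E
```

```text
{'clock': 0.0, 'q': array([-1.23779509e+00,  1.16501454e-01,  1.44229034e+00, -9.23667463e-07,
        1.58401100e+00, -3.77624784e-02]), 'dq': array([-0.00041306,  0.00074306,  0.0004193 ,  0.0002027 ,  0.00169341,
       -0.00086937]), 'effort': array([ 2.91954108e-03, -7.31982422e+01, -6.32494497e+01, -7.64786080e-06,
        6.06608941e-03, -1.69368417e-05]), 'tool_pos': array([ 244.52008765, -628.93794435,  230.53617521]), 'orientation': array([ 0.58324985,  0.39952645,  0.58393773, -0.39901748]), 'wrist_force': array([ 0.51230754, -0.04542157, -0.08664875]), 'torque': array([-0.00299974,  0.04079456, -0.04595168]), 'width': 85.07663847963866}
scene {'K': array([[466.16631758,   0.        , 311.74214184],
       [  0.        , 466.16631758, 242.16630837],
       [  0.        ,   0.        ,   1.        ]]), 'R': array([[ 0.06788487,  0.99759864,  0.01373278],
       [ 0.5965691 , -0.02955506, -0.80201733],
       [-0.79968553,  0.0626374 , -0.59714287]]), 't': array([ 255.04631072, -294.58261426, 1377.87959069])}
top {'K': array([[577.40413152,   0.        , 314.8624397 ],
       [  0.        , 577.40413152, 239.18018964],
       [  0.        ,   0.        ,   1.        ]]), 'R': array([[-0.00330948, -0.99986865, -0.01586586],
       [-0.98569753,  0.00593505, -0.1684196 ],
       [ 0.16849164,  0.01508156, -0.9855877 ]]), 't': array([-279.17710861,  586.57781867,  971.8953631 ])}
```

View pics/top0.png

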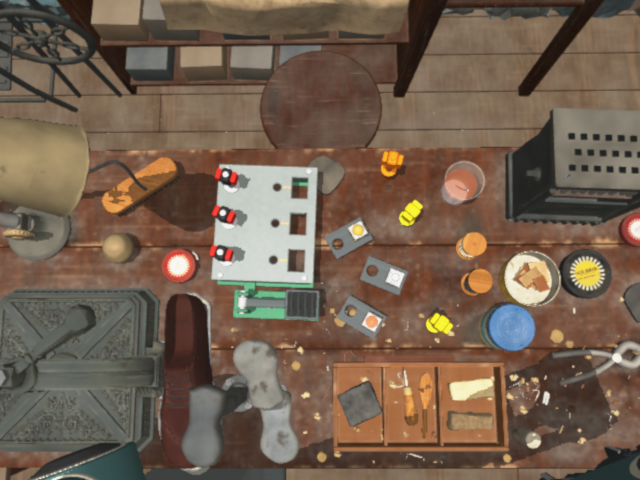

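View pics/scene0.png

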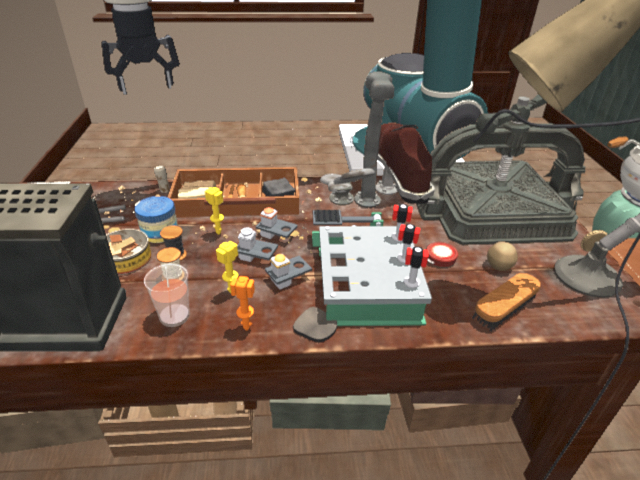

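Top picture: the bed is at px (215–318, 165–285). Its pins stand at (228,178), (224,214) and (222,254), with sockets at (299,187), (297,223) and (296,260). The treadle pad is at (303,304). There are three dies: dome (350,238), cup (384,274) and point (361,316). The orange and yellow pin shapes at (391,162), (411,211) and (440,323) are decoys. I'll enlarge to get exact corners.

```bash
python3 - <<'E'
import cv2
im=cv2.imread("pics/top0.png")
cv2.imwrite("pics/c1.png",cv2.resize(im[150:340,205:420],None,fx=3.72,fy=3.15*3.72/3.15*0.84 if 0 else 3.1,interpolation=cv2.INTER_CUBIC)) if 0 else cv2.imwrite("pics/c1.png",cv2.resize(im[155:335,208:418],None,fx=3.3,fy=3.3,interpolation=cv2.INTER_CUBIC))
s=cv2.imread("pics/scene0.png")
cv2.imwrite("pics/c2.png",cv2.resize(s[190:340,200:440],None,fx=3.3,fy=3.3,interpolation=cv2.INTER_CUBIC))
E
```

```text
(no output)
```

View pics/c1.png

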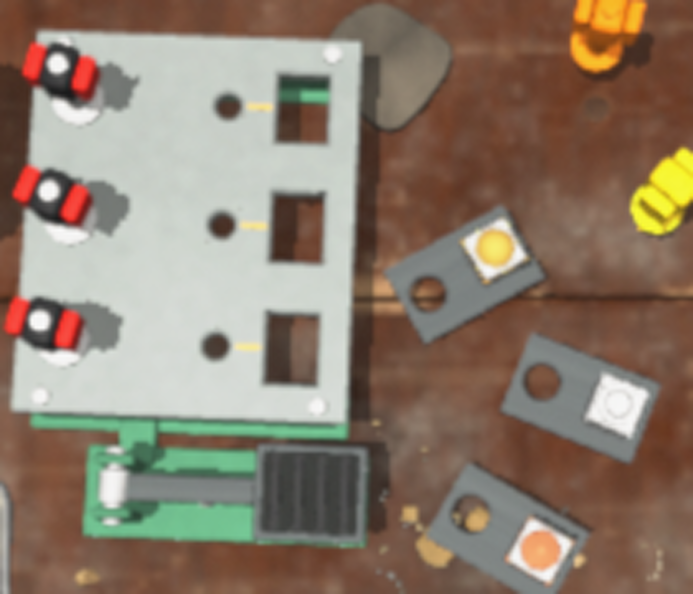

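View pics/c2.png

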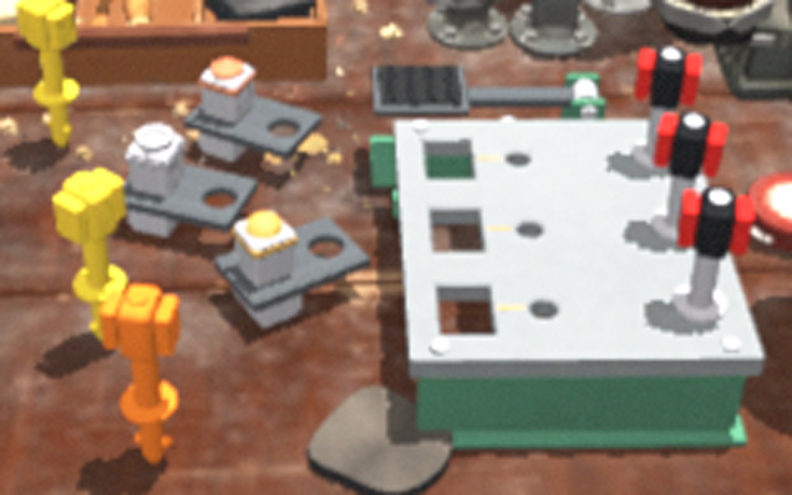

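Enlarged top crop: the three dies are confirmed (brass dome (494,248), steel cup (618,404), copper cone (540,549)), each with its eye towards the bed. The three red-button pins are parked in the bed, and the stone and yellow/orange items are decoys. Next I fit poses using both views.

```bash
cat > h.py <<'E'
import numpy as np
from plant import *
from scipy.optimize import least_squares
from scipy.spatial.transform import Rotation as Rn
C={n:get_calibration(n) for n in("scene","top")}
def proj(n,X):
    c=C[n];p=(np.atleast_2d(X)@c["R"].T+c["t"])@c["K"].T
    return p[:,:2]/p[:,2:]
def uncrop(uv,off,s): return (np.array(uv)+.5)/s-.5+np.array(off)
def fit(obs,z0,g):
    """obs: (cam,uv pixel,local xyz); g: x,y,yaw"""
    def r(p):
        Rz=Rn.from_euler('z',p[2]).as_matrix();e=[]
        for n,uv,l in obs: e.append(proj(n,Rz@np.array(l)+[p[0],p[1],z0])[0]-uv)
        return np.ravel(e)
    s=least_squares(r,g,loss='soft_l1',x_scale=[10,10,.1]);return s.x,r(s.x).reshape(-1,2)
def pose():
    s=read_state();q=s["orientation"];return s,Rn.from_quat([q[1],q[2],q[3],q[0]]).as_matrix()
def plan(target,yaw=None):
    """units to move in tool axes; yaw = world angle of jaw (tool z) axis, mod pi"""
    s,R=pose();d=R.T@(np.array(target)-s["tool_pos"])/30
    jaw=np.arctan2(R[1,2],R[0,2]);o=f"pos {s['tool_pos'].round(1)} jaw {jaw:.3f} tilt {R[2,1]:.3f},{R[2,2]:.3f} shift(xyz units) {d.round(2)}"
    if yaw is not None:
        dy=(yaw-jaw+np.pi/2)%np.pi-np.pi/2;o+=f" turn rx {-dy*10:.2f}"
    print(o)
E
cat > fit0.py <<'E'
from h import *
T=lambda u,v:("top",uncrop((u,v),(208,155),3.3))
S=lambda u,v:("scene",uncrop((u,v),(200,190),3.3))
bt=[(T(39,32),87.5,-103),(T(360,43),-87.5,-103),(T(12,410),87.5,103),(T(347,420),-87.5,103)]
for (h,cs,y) in [((229,106),[(278,75),(330,77),(328,144),(275,141)],-65),((222,225),[(272,192),(325,195),(323,265),(270,261)],0),((216,347),[(267,312),(319,315),(317,385),(263,381)],65)]:
    bt.append((T(*h),-15,y))
    for c,(a,b) in zip(cs,[(-41,-19),(-69,-19),(-69,19),(-41,19)]): bt.append((T(*c),a,y+b))
bs=[(S(543,309),-15,-65),(S(530,229),-15,0),(S(518,159),-15,65),(S(395,121),-87.5,103),(S(411,360),-87.5,-103),(S(762,355),87.5,-103)]
for nm,L in(("top",bt),("scene",bs),("both",bt+bs)):
    p,e=fit([(o[0],o[1],(x,y,60)) for o,x,y in L],0,[550,0,1.55]);print("bed",nm,p.round(4),"rms",np.sqrt((e**2).mean()).round(2))
fl=[(55,-23),(55,23),(-20,23),(-20,-23)]
D={"dome":([T(427,342),T(384,270),T(500,207),T(546,272)],T(429,294),T(494,248),S(325,245),S(264,222)),
"cup":([T(501,409),T(536,332),T(660,383),T(632,462)],T(543,381),T(618,404),S(221,200),S(155,142)),
"point":([T(427,533),T(473,462),T(592,530)],T(470,513),T(540,549),S(285,128),S(227,68))}
for k,(c,e,t,es,ts) in D.items():
    # corner order: determine sense by trying both
    best=None
    for f in(fl,[(55,23),(55,-23),(-20,-23),(-20,23)]):
        o=[(*a,(x,y,26)) for a,(x,y) in zip(c,f)]+[(*e,(40,0,26)),(*t,(0,0,62))]
        for y0 in(0,1.6,3.1,-1.6):
            p,r=fit(o,0,[500,-100,y0]);q=np.abs(r).sum()
            if best is None or q<best[0]: best=(q,o,p,r)
    q,o,p,r=best;print(k,"top",p.round(3),np.sqrt((r**2).mean()).round(2))
    p2,r2=fit([(*es,(40,0,26)),(*ts,(0,0,62))],0,p);print(k,"scene",p2.round(3))
E
python3 fit0.py; python3 -c "
from h import *
plan([500,0,200])"
```

```text
bed top [ 613.399  -196.8749    1.5277] rms 0.52
bed scene [ 614.5356 -195.014     1.5322] rms 0.6
bed both [ 613.533  -196.4389    1.5296] rms 0.66
dome top [ 600.586 -356.982   -4.187] 0.55
dome scene [ 603.532 -355.061   -4.137]
cup top [ 516.901 -420.43     1.172] 0.44
cup scene [ 525.22  -418.253    1.272]
point top [ 441.62  -378.706    1.027] 0.58
point scene [ 447.609 -376.851    1.128]
pos [ 244.5 -629.   230.6] jaw -1.200 tilt 0.000,-0.001 shift(xyz units) [  1.04  15.53 -16.45]
```

```bash
python3 -c "
from h import *
plan([601.5,-356.3,150],2.093)"
```

```text
pos [ 244.5 -629.   230.6] jaw -1.200 tilt 0.000,-0.001 shift(xyz units) [ 2.69 14.38 -4.16] turn rx -1.51
```

>>> drive_tool --pt "0 0.8 -0.23 0 0 0 60" --pt "0 0.8 -0.23 0 0 0 60" --pt "0 0.8 -0.23 0 0 0 60" --pt "0 0.8 -0.23 0 0 0 60" --pt "0 0.8 -0.23 0 0 0 60" --pt "0 0.8 -0.23 0 0 0 60" --pt "0 0.8 -0.23 0 0 0 60" --pt "0 0.8 -0.23 0 0 0 60" --pt "0 0.8 -0.23 0 0 0 60"

```text
clock: 1.0
tool_pos: [424.1, -492.2, 230.9]
orientation: [0.583, 0.399, 0.584, -0.399]
wrist_force: [-1.0, -0.2, 0.0]
width: 51.1
```

>>> drive_tool --pt "0.2 0.8 -0.23 0 0 0 60" --pt "0.3 0.8 -0.23 0 0 0 60" --pt "0.3 0.8 -0.23 0 0 0 60" --pt "0.3 0.8 -0.23 0 0 0 60" --pt "0.3 0.8 -0.23 0 0 0 60" --pt "0.3 0.8 -0.23 0 0 0 60" --pt "0.3 0.8 -0.23 0 0 0 60" --pt "0.3 0.8 -0.23 0 0 0 60" --pt "0.3 0.8 -0.23 -0.8 0 0 60" --pt "0 0 0 -0.7 0 0 60"

```text
clock: 2.0
tool_pos: [603.5, -354.6, 151.1]
orientation: [0.612, 0.353, 0.614, -0.353]
wrist_force: [-0.4, -0.1, -0.9]
width: 51.0
```

```bash
python3 -c "
from h import *
plan([601.5,-356.3,110],2.093)"
```

```text
pos [ 603.5 -354.6  151.1] jaw -1.045 tilt -0.001,-0.003 shift(xyz units) [ 1.37 -0.09  0.02] turn rx 0.04
```

>>> drive_tool --pt "0.9 -0.09 0.02 0 0 0 60" --pt "0.9 0 0 0 0 0 60" --pt "0.9 0 0 0 0 0 60" --pt "0.8 0 0 0 0 0 60" --pt "0.5 0 0 0 0 0 60" --pt "0 0 0 0 0 0 20" --pt "0 0 0 0 0 0 20" --pt "0 0 0 0 0 0 20" --pt "0 0 0 0 0 0 20" --squeeze 40

```text
clock: 2.9
tool_pos: [600.5, -358.9, 34.4]
orientation: [0.612, 0.354, 0.611, -0.354]
wrist_force: [-0.4, 0.1, -2.6]
width: 24.6
```

```bash
python3 -c "
from h import *
import cv2
plan([601.5,-356.3,110],2.093)
t=capture('top')[:,:,::-1];s=capture('scene')[:,:,::-1]
a=cv2.resize(t[190:300,290:430],None,fx=2.8,fy=2.8);b=cv2.resize(s[190:310,190:330],None,fx=2.8,fy=2.8)[:308]
cv2.imwrite('pics/g1.png',np.hstack([a,b]))"
```

```text
pos [ 600.5 -358.9   34.4] jaw -1.050 tilt 0.001,0.001 shift(xyz units) [-2.52  0.07 -0.06] turn rx -0.01
```

View pics/g1.png

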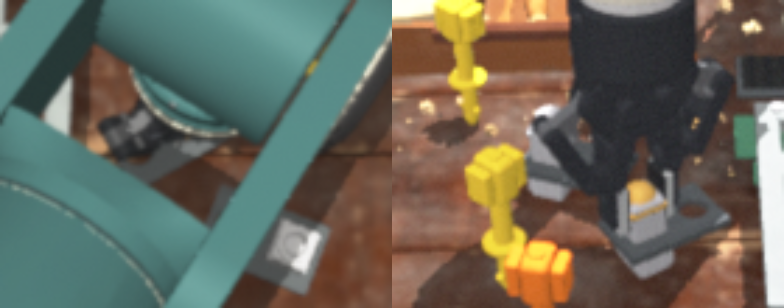

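Held: the scene half of the crop shows the fingers on both sides of the brass-domed head at (645,205), with the flange below. The arm hides the top view. I'll re-grip about 4 mm lower, then lift.

>>> drive_tool --pt "0 0 0 0 0 0 45" --pt "0.14 0 0 0 0 0 45" --pt "0 0 0 0 0 0 45" --pt "0 0 0 0 0 0 20" --pt "0 0 0 0 0 0 20" --pt "0 0 0 0 0 0 20" --squeeze 60

```text
clock: 3.6
tool_pos: [600.2, -358.7, 29.1]
orientation: [0.612, 0.354, 0.612, -0.354]
wrist_force: [0.4, -0.6, -0.5]
width: 24.7
```

>>> drive_tool --pt "-0.3 0 0 0 0 0 20" --pt "-0.8 0 0 0 0 0 20" --pt "-0.8 0 0 0 0 0 20" --pt "-0.8 0 0 0 0 0 20" --pt "0 0 0 0 0 0 20" --pt "0 0 0 0 0 0 20"

```text
clock: 4.2
tool_pos: [600.2, -358.7, 110.2]
orientation: [0.612, 0.354, 0.612, -0.354]
wrist_force: [-0.6, 1.1, -3.7]
width: 24.9
```

```bash
python3 -c "
from h import *
b=np.array([613.5,-196.6]);y=1.529
for v in(65,0,-65):print((b+[-55*np.cos(y)-v*np.sin(y),-55*np.sin(y)+v*np.cos(y)]).round(1))
plan([676.2,-254.1,115],1.529)"
```

```text
[ 546.3 -248.8]
[ 611.2 -251.6]
[ 676.1 -254.3]
pos [ 600.2 -358.7  110.2] jaw -1.050 tilt 0.000,0.000 shift(xyz units) [-0.16  3.93 -1.76] turn rx 5.63
```

>>> drive_tool --pt "-0.16 0.56 -0.25 0 0 0 20" --pt "0 0.56 -0.25 0 0 0 20" --pt "0 0.56 -0.25 0 0 0 20" --pt "0 0.56 -0.25 0 0 0 20" --pt "0 0.56 -0.25 0 0 0 20" --pt "0 0.56 -0.25 0 0 0 20" --pt "0 0.56 -0.25 0 0 0 20"

```text
clock: 4.9
tool_pos: [677.0, -253.2, 114.8]
orientation: [0.612, 0.354, 0.612, -0.354]
wrist_force: [0.4, 0.4, -2.5]
width: 25.1
```

>>> drive_tool --pt "0 0 0 0.94 0 0 20" --pt "0 0 0 0.94 0 0 20" --pt "0 0 0 0.94 0 0 20" --pt "0 0 0 0.94 0 0 20" --pt "0 0 0 0.94 0 0 20" --pt "0 0 0 0.94 0 0 20" --pt "0 0 0 0 0 0 20" --pt "0 0 0 0 0 0 20"

```text
clock: 5.7
tool_pos: [676.4, -254.2, 114.9]
orientation: [0.49, 0.51, 0.49, -0.51]
wrist_force: [-0.1, 0.0, -2.7]
width: 24.8
```

```bash
python3 -c "
from h import *
import cv2
plan([676,-255.6,97],1.529)
s=capture('scene')[:,:,::-1]
cv2.imwrite('pics/g2.png',cv2.resize(s[190:320,290:430],None,fx=4.5,fy=4.5,interpolation=cv2.INTER_CUBIC))"
```

```text
pos [ 676.4 -254.2  114.9] jaw -1.611 tilt -0.000,-0.000 shift(xyz units) [ 0.6  -0.01  0.05] turn rx 0.02
```

View pics/g2.png

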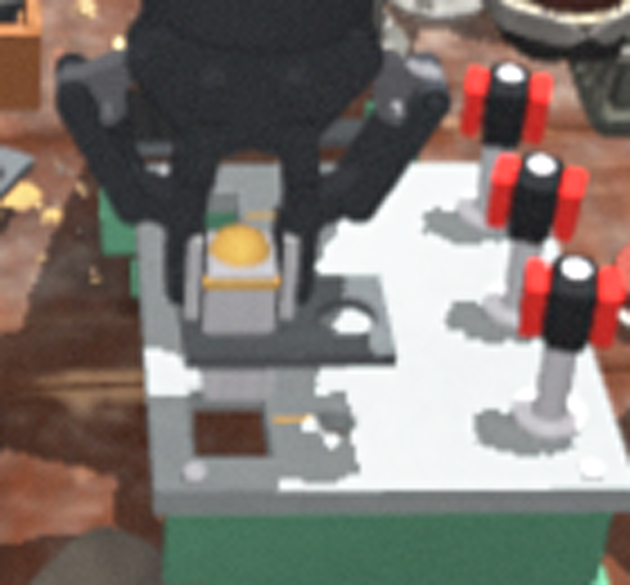

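The die hangs over the far socket at (232,430). Flange corners are (183,362), (395,363) and (382,277), and the eye is at (350,318). Next I measure the die-to-socket offset in this same view.

```bash
cat > m2.py <<'E'
from h import *
S=lambda u,v:("scene",uncrop((u,v),(290,190),4.5))
sk=[(S(197,456),-69,-84),(S(269,455),-41,-84),(S(267,405),-41,-46),(S(192,408),-69,-46),(S(156,491),-87.5,-103),(S(631,488),87.5,-103)]
p,e=fit([(*o,(x,y,60)) for o,x,y in sk],0,[613,-196,1.53]);print("bed",p.round(3),e.round(1).tolist())
d=[(*S(183,362),(-20,-23,20)),(*S(395,363),(55,-23,20)),(*S(382,277),(55,23,26)),(*S(350,318),(40,0,26)),(*S(240,285),(0,-13,50))]
for z in(85.8,):
  q,e=fit(d,z,[676,-254,1.53]);print("die",q.round(3),e.round(1).tolist())
y=p[2];print("socket",p[0]-55*np.cos(y)+65*np.sin(y),p[1]-55*np.sin(y)-65*np.cos(y))
E
python3 m2.py
```

```text
bed [ 615.574 -195.864    1.535] [[0.2, 0.4], [1.2, 0.5], [-0.6, -3.5], [-0.2, -4.0], [-1.3, 0.8], [0.6, 0.1]]
die [ 677.235 -253.914    1.496] [[-0.2, 0.8], [-0.0, 1.3], [0.3, -0.3], [-0.5, -0.9], [0.4, -0.7]]
socket 678.5683675271825 -253.14984196283606
```

>>> drive_tool --pt "0.4 0 0 0 0 0 20" --pt "0.3 0 0 0 0 0 20" --pt "0.2 0 0 0 0 0 20" --pt "0.06 0 0 0 0 0 20" --pt "0 0 0 0 0 0 20" --pt "0 0 0 0 0 0 20"

```text
clock: 6.35
tool_pos: [676.2, -254.7, 86.5]
orientation: [0.489, 0.511, 0.489, -0.511]
wrist_force: [0.8, -0.3, -2.4]
width: 24.9
```

>>> drive_tool --pt "0.06 0 0 0 0 0 20" --pt "0.06 0 0 0 0 0 20" --pt "0.04 0 0 0 0 0 20" --pt "0 0 0 0 0 0 20" --pt "0 0 0 0 0 0 20"

```text
clock: 6.85
tool_pos: [676.5, -254.9, 83.5]
orientation: [0.49, 0.511, 0.488, -0.51]
wrist_force: [-6.0, 2.6, 13.1]
width: 25.0
```

>>> drive_tool --pt "0 -0.04 -0.02 0 0 0 20" --pt "0.02 0 0 0 0 0 20" --pt "0 0 0 0 0 0 20" --pt "0 0 0 0 0 0 20"

```text
clock: 7.25
tool_pos: [674.7, -253.9, 80.2]
orientation: [-0.489, -0.511, -0.489, 0.511]
wrist_force: [0.5, -1.0, -2.4]
width: 25.0
```

>>> drive_tool --pt "0.1 0 0 0 0 0 20" --pt "0.1 0 0 0 0 0 20" --pt "0.1 0 0 0 0 0 20" --pt "0.07 0 0 0 0 0 20" --pt "0 0 0 0 0 0 20" --pt "0 0 0 0 0 0 20"

```text
clock: 7.85
tool_pos: [674.9, -254.0, 69.5]
orientation: [-0.489, -0.511, -0.489, 0.511]
wrist_force: [0.4, 0.5, -2.7]
width: 25.4
```

>>> drive_tool --pt "0 0 0 0 0 0 55" --pt "0 0 0 0 0 0 55" --pt "0 0 0 0 0 0 55" --pt "-0.5 0 0 0 0 0 55" --pt "-0.9 0 0 0 0 0 55" --pt "-0.8 0 0 0 0 0 55" --pt "0 0 0 0 0 0 55"

```text
clock: 8.55
tool_pos: [676.3, -254.6, 141.3]
orientation: [0.491, 0.512, 0.487, -0.51]
wrist_force: [0.2, -0.2, 0.1]
width: 46.3
```

```bash
python3 -c "
from h import *
import cv2
plan([516.6,-421.7,100],1.172)
s=capture('scene')[:,:,::-1];t=capture('top')[:,:,::-1]
cv2.imwrite('pics/g3.png',np.vstack([cv2.resize(s[180:330,190:430],None,fx=2,fy=2,interpolation=cv2.INTER_CUBIC),cv2.resize(t[200:345,300:540],None,fx=2,fy=2)]))"
```

```text
pos [ 676.3 -254.6  141.3] jaw -1.614 tilt 0.006,0.002 shift(xyz units) [ 1.36 -5.09  5.79] turn rx 3.56
```

View pics/g3.png

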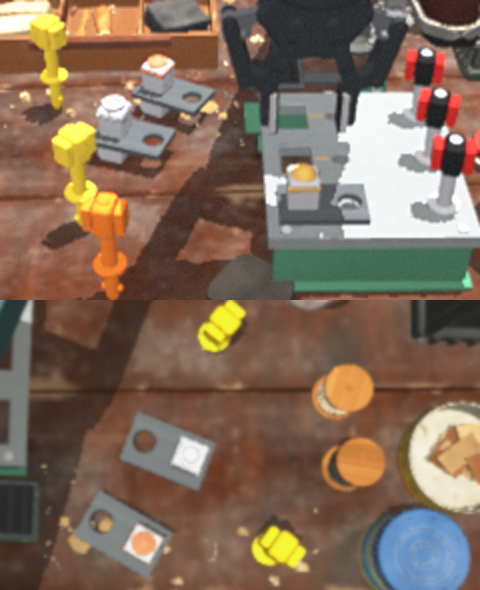

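The dome die sits flush in the far socket at (303,190). The cup die (top half, eye (145,440)) has not moved. On to the cup.

>>> drive_tool --pt "0 -0.64 0.72 0 0 0 58" --pt "0 -0.64 0.72 0 0 0 58" --pt "0 -0.64 0.73 0 0 0 58" --pt "0 -0.64 0.72 0 0 0 58" --pt "0 -0.64 0.73 0 0 0 58" --pt "0 -0.63 0.72 0 0 0 58" --pt "0 -0.63 0.73 0 0 0 58" --pt "0 -0.63 0.72 0 0 0 58"

```text
clock: 9.45
tool_pos: [513.6, -421.4, 134.7]
orientation: [-0.489, -0.511, -0.49, 0.511]
wrist_force: [0.2, -0.9, 0.6]
width: 49.4
```

>>> drive_tool --pt "0 0 0 0.9 0 0 58" --pt "0 0 0 0.9 0 0 58" --pt "0 0 0 0.9 0 0 58" --pt "0 0 0 0.86 0 0 58" --pt "0 0 0 0 0 0 58" --pt "0 0 0 0 0 0 58"

```text
clock: 10.05
tool_pos: [514.7, -420.8, 135.0]
orientation: [-0.391, -0.589, -0.392, 0.589]
wrist_force: [-0.3, -0.2, 0.5]
width: 49.4
```

```bash
python3 -c "
from h import *
plan([516.6,-421.7,29],1.172)"
```

```text
pos [ 514.7 -420.8  135. ] jaw -1.967 tilt -0.001,-0.000 shift(xyz units) [3.53 0.07 0.  ] turn rx 0.02
```

>>> drive_tool --pt "0.8 0.07 0 0 0 0 58" --pt "0.8 0 0 0 0 0 58" --pt "0.8 0 0 0 0 0 58" --pt "0.7 0 0 0 0 0 58" --pt "0.4 0 0 0 0 0 58" --pt "0 0 0 0 0 0 58" --pt "0 0 0 0 0 0 20" --pt "0 0 0 0 0 0 20" --pt "0 0 0 0 0 0 20" --pt "0 0 0 0 0 0 20" --squeeze 60

```text
clock: 11.05
tool_pos: [517.3, -422.2, 32.1]
orientation: [0.392, 0.589, 0.39, -0.589]
wrist_force: [-0.9, 1.8, 6.5]
width: 25.0
```

>>> drive_tool --pt "0 0 0 0 0 0 20" --pt "-0.3 0 0 0 0 0 20" --pt "-0.8 0 0 0 0 0 20" --pt "-0.8 0 0 0 0 0 20" --pt "-0.8 0 0 0 0 0 20" --pt "0 0 0 0 0 0 20" --pt "0 0 0 0 0 0 20"

```text
clock: 11.75
tool_pos: [516.7, -421.7, 111.7]
orientation: [0.391, 0.589, 0.391, -0.589]
wrist_force: [0.9, -0.1, -2.4]
width: 25.0
```

```bash
python3 -c "
from h import *
plan([610.1,-251.4,111],1.529)"
```

```text
pos [ 516.7 -421.7  111.7] jaw -1.970 tilt 0.000,0.000 shift(xyz units) [ 0.02  0.66 -6.44] turn rx -3.57
```

>>> drive_tool --pt "0 0.08 -0.8 0 0 0 20" --pt "0 0.08 -0.8 0 0 0 20" --pt "0 0.08 -0.8 0 0 0 20" --pt "0 0.08 -0.8 0 0 0 20" --pt "0 0.08 -0.8 0 0 0 20" --pt "0 0.08 -0.8 0 0 0 20" --pt "0 0.09 -0.8 0 0 0 20" --pt "0 0.09 -0.84 0 0 0 20" --pt "0 0 0 0 0 0 20"

```text
clock: 12.65
tool_pos: [610.6, -248.8, 109.7]
orientation: [-0.391, -0.589, -0.392, 0.589]
wrist_force: [-0.6, -0.2, -3.4]
width: 24.7
```

>>> drive_tool --pt "0 0 0 -0.9 0 0 20" --pt "0 0 0 -0.9 0 0 20" --pt "0 0 0 -0.9 0 0 20" --pt "0 0 0 -0.87 0 0 20" --pt "0 0 0 0 0 0 20" --pt "0 0 0 0 0 0 20"

```text
clock: 13.25
tool_pos: [609.6, -251.6, 110.7]
orientation: [-0.488, -0.511, -0.489, 0.511]
wrist_force: [-0.2, 0.4, -3.3]
width: 25.1
```

```bash
python3 -c "
from h import *
plan([610.3,-251.4,88],1.529)"
```

```text
pos [ 609.6 -251.6  110.7] jaw -1.616 tilt -0.001,-0.000 shift(xyz units) [ 0.76  0.02 -0.01] turn rx -0.03
```

Descend to just inside the socket (5 mm step at about z 86).

>>> drive_tool --pt "0.3 0.02 0 -0.03 0 0 20" --pt "0.3 0 0 0 0 0 20" --pt "0.16 0 0 0 0 0 20" --pt "0 0 0 0 0 0 20" --pt "0.1 0 0 0 0 0 20" --pt "0.08 0 0 0 0 0 20" --pt "0 0 0 0 0 0 20" --pt "0 0 0 0 0 0 20"

```text
clock: 14.05
tool_pos: [611.8, -251.9, 84.5]
orientation: [0.491, 0.51, 0.489, -0.509]
wrist_force: [7.4, -2.0, -0.4]
width: 25.0
```

>>> drive_tool --pt "0 0.05 0 0 0 0 20" --pt "0.06 0 0 0 0 0 20" --pt "0.06 0 0 0 0 0 20" --pt "0 0 0 0 0 0 20" --pt "0 0 0 0 0 0 20"

```text
clock: 14.55
tool_pos: [612.1, -251.4, 79.5]
orientation: [0.49, 0.51, 0.49, -0.51]
wrist_force: [2.7, 0.5, -4.0]
width: 24.9
```

>>> drive_tool --pt "0.1 0.01 0 0 0 0 20" --pt "0.1 0 0 0 0 0 20" --pt "0.08 0 0 0 0 0 20" --pt "0.05 0 0 0 0 0 20" --pt "0 0 0 0 0 0 20" --pt "0 0 0 0 0 0 20"

```text
clock: 15.15
tool_pos: [612.6, -251.6, 71.8]
orientation: [0.49, 0.51, 0.49, -0.51]
wrist_force: [-8.2, 3.6, 16.6]
width: 25.1
```

>>> drive_tool --pt "0 0 0 0 0 0 55" --pt "0 0 0 0 0 0 55" --pt "0 0 0 0 0 0 55" --pt "-0.5 0 0 0 0 0 55" --pt "-0.8 0 0 0 0 0 55" --pt "-0.8 0 0 0 0 0 55" --pt "0 0 0 0 0 0 55" --pt "0 0 0 0 0 0 55"

```text
clock: 15.95
tool_pos: [612.8, -251.7, 134.1]
orientation: [0.491, 0.51, 0.49, -0.51]
wrist_force: [-0.4, -0.3, 0.3]
width: 47.1
```

```bash
python3 -c "
from h import *
import cv2
plan([441.3,-380,135],1.027)
s=capture('scene')[:,:,::-1]
cv2.imwrite('pics/g4.png',cv2.resize(s[170:340,190:430],None,fx=3,fy=3,interpolation=cv2.INTER_CUBIC))"
```

```text
pos [ 612.8 -251.7  134.1] jaw -1.610 tilt 0.001,0.001 shift(xyz units) [-0.04 -5.54  4.5 ] turn rx 5.05
```

View pics/g4.png

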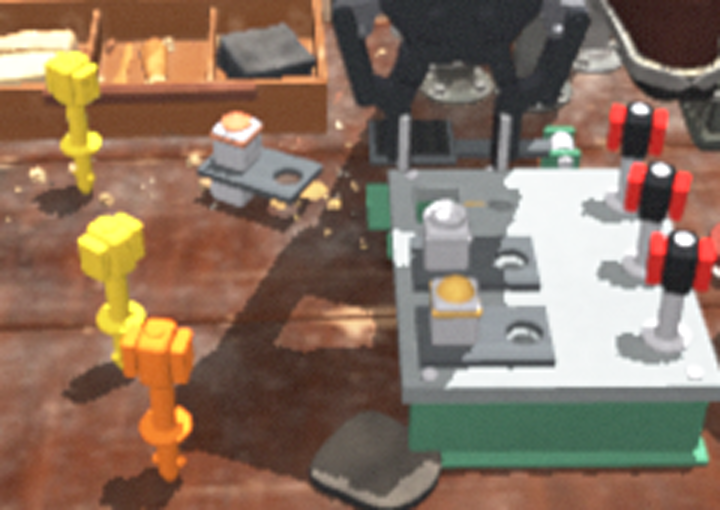

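Dome and cup sit flush in sockets 3 and 2 at (453,310) and (447,235). The copper-cone die, with its eye at (289,177), has not moved. On to it.

>>> drive_tool --pt "0 -0.79 0.64 0 0 0 58" --pt "0 -0.79 0.64 0 0 0 58" --pt "0 -0.79 0.64 0 0 0 58" --pt "0 -0.79 0.64 0 0 0 58" --pt "0 -0.79 0.64 0 0 0 58" --pt "0 -0.79 0.65 0 0 0 58" --pt "0 -0.8 0.65 0 0 0 58" --pt "0 0 0 0.5 0 0 58"

```text
clock: 16.8
tool_pos: [438.6, -381.4, 132.0]
orientation: [-0.476, -0.522, -0.477, 0.523]
wrist_force: [0.3, -0.2, 0.2]
width: 49.4
```

>>> drive_tool --pt "0 0 0 0.9 0 0 58" --pt "0 0 0 0.9 0 0 58" --pt "0 0 0 0.9 0 0 58" --pt "0 0 0 0.9 0 0 58" --pt "0 0 0 0.95 0 0 58" --pt "0 0 0 0 0 0 58" --pt "0 0 0 0 0 0 58"

```text
clock: 17.5
tool_pos: [440.9, -379.7, 132.3]
orientation: [-0.348, -0.615, -0.348, 0.616]
wrist_force: [-0.3, -0.8, -0.4]
width: 49.5
```

```bash
python3 -c "
from h import *
plan([441.3,-380,29.5],1.027)"
```

```text
pos [ 440.9 -379.7  132.3] jaw -2.112 tilt -0.001,-0.000 shift(xyz units) [3.43 0.02 0.  ] turn rx 0.02
```

>>> drive_tool --pt "0.8 0.02 0 0 0 0 58" --pt "0.8 0 0 0 0 0 58" --pt "0.8 0 0 0 0 0 58" --pt "0.63 0 0 0 0 0 58" --pt "0.4 0 0 0 0 0 58" --pt "0 0 0 0 0 0 58" --pt "0 0 0 0 0 0 20" --pt "0 0 0 0 0 0 20" --pt "0 0 0 0 0 0 20" --pt "0 0 0 0 0 0 20"

```text
clock: 18.5
tool_pos: [442.1, -380.7, 31.2]
orientation: [0.348, 0.616, 0.347, -0.616]
wrist_force: [0.0, 0.2, 7.2]
width: 25.2
```

>>> drive_tool --pt "0 0 0 0 0 0 20" --pt "-0.3 0 0 0 0 0 20" --pt "-0.8 0 0 0 0 0 20" --pt "-0.8 0 0 0 0 0 20" --pt "-0.8 0 0 0 0 0 20" --pt "0 0 0 0 0 0 20" --pt "0 0 0 0 0 0 20"

```text
clock: 19.2
tool_pos: [441.6, -380.2, 110.8]
orientation: [0.347, 0.616, 0.347, -0.616]
wrist_force: [-0.1, 0.3, -3.2]
width: 24.7
```

```bash
python3 -c "
from h import *
plan([546.4,-249,112],1.529)"
```

```text
pos [ 441.6 -380.2  110.8] jaw -2.115 tilt 0.000,0.000 shift(xyz units) [-0.04  0.73 -5.55] turn rx -5.02
```

>>> drive_tool --pt "0 0.1 -0.79 0 0 0 20" --pt "0 0.1 -0.79 0 0 0 20" --pt "0 0.1 -0.79 0 0 0 20" --pt "0 0.1 -0.79 0 0 0 20" --pt "0 0.1 -0.79 0 0 0 20" --pt "0 0.1 -0.79 0 0 0 20" --pt "0 0.13 -0.81 0 0 0 20" --pt "0 0 0 -0.5 0 0 20"

```text
clock: 20.0
tool_pos: [547.3, -246.8, 109.0]
orientation: [-0.362, -0.606, -0.364, 0.607]
wrist_force: [-0.9, -0.1, -2.3]
width: 24.9
```

>>> drive_tool --pt "0 0 0 -0.9 0 0 20" --pt "0 0 0 -0.9 0 0 20" --pt "0 0 0 -0.9 0 0 20" --pt "0 0 0 -0.9 0 0 20" --pt "0 0 0 -0.92 0 0 20" --pt "0 0 0 0 0 0 20" --pt "0 0 0 0 0 0 20"

```text
clock: 20.7
tool_pos: [546.2, -248.9, 109.8]
orientation: [-0.488, -0.511, -0.489, 0.511]
wrist_force: [-0.8, 0.6, -3.2]
width: 25.0
```

```bash
python3 -c "
from h import *
plan([546.6,-249.2,86.5],1.529)"
```

```text
pos [ 546.2 -248.9  109.8] jaw -1.616 tilt -0.002,-0.001 shift(xyz units) [0.78 0.02 0.01] turn rx -0.03
```

>>> drive_tool --pt "0.3 0.02 0.01 -0.03 0 0 20" --pt "0.3 0 0 0 0 0 20" --pt "0.16 0 0 0 0 0 20" --pt "0 0 0 0 0 0 20" --pt "0.1 0 0 0 0 0 20" --pt "0.06 0 0 0 0 0 20" --pt "0 0 0 0 0 0 20" --pt "0 0 0 0 0 0 20"

```text
clock: 21.5
tool_pos: [547.5, -249.5, 83.6]
orientation: [0.49, 0.51, 0.49, -0.51]
wrist_force: [5.4, -0.7, -2.9]
width: 25.0
```

>>> drive_tool --pt "0 0.04 0 0 0 0 20" --pt "0.08 0 0 0 0 0 20" --pt "0.1 0 0 0 0 0 20" --pt "0.1 0 0 0 0 0 20" --pt "0.1 0 0 0 0 0 20" --pt "0.06 0 0 0 0 0 20" --pt "0 0 0 0 0 0 20" --pt "0 0 0 0 0 0 20"

```text
clock: 22.3
tool_pos: [548.5, -249.5, 71.2]
orientation: [0.49, 0.51, 0.49, -0.51]
wrist_force: [-4.8, 2.9, 9.1]
width: 24.7
```

>>> drive_tool --pt "0 0 0 0 0 0 55" --pt "0 0 0 0 0 0 55" --pt "0 0 0 0 0 0 55" --pt "-0.5 0 0 0 0 0 60" --pt "-0.8 0 0 0 0 0 65" --pt "-0.8 0 0 0 0 0 65" --pt "-0.8 0 0 0 0 0 65" --pt "-0.6 0 0 0 0 0 65" --pt "0 0 0 0 0 0 65"

```text
clock: 23.2
tool_pos: [549.2, -249.9, 178.8]
orientation: [0.492, 0.51, 0.489, -0.509]
wrist_force: [1.1, -0.2, 0.0]
width: 55.5
```

```bash
python3 - <<'E'
from h import *
import cv2
im=cv2.imread("pics/top0.png").astype(int)[160:275,205:250]
b,g,r=im[...,0],im[...,1],im[...,2]
m=((r>120)&(g<70)&(b<80)).astype(np.uint8)
n,l,st,c=cv2.connectedComponentsWithStats(m)
K=C["top"];
def ray(u,v,z):
    d=np.linalg.inv(K["K"]@np.eye(3))@[u,v,1];R=K["R"];o=-R.T@K["t"];d=R.T@d;return o+d*(z-o[2])/d[2]
P=[ray(c[i][0]+205,c[i][1]+160,118) for i in range(1,n) if st[i][4]>15]
for i in range(1,n):
    if st[i][4]>15: print(st[i],c[i].round(1),ray(c[i][0]+205,c[i][1]+160,118).round(1))
plan([681.6,-134.8,200])
cv2.imwrite("pics/g5.png",cv2.resize(capture("scene")[170:320,290:430,::-1],None,fx=4,fy=4,interpolation=cv2.INTER_CUBIC))
E
```

```text
[ 9  7  8 14 64] [12.6 13.6] [ 685.8 -120.   118. ]
[25 13  7 12 60] [28. 18.] [ 678.1 -146.   118. ]
[ 7 45  8 12 53] [10.2 50.7] [ 622.2 -117.7  118. ]
[21 51  9 12 64] [25.  56.8] [ 611.8 -142.5  118. ]
[ 4 84  8 13 53] [ 7.2 90.7] [ 555.1 -114.5  118. ]
[19 89  9 12 57] [23.3 94.5] [ 548.6 -141.1  118. ]
pos [ 549.2 -249.9  178.8] jaw -1.610 tilt 0.004,0.002 shift(xyz units) [-0.7   4.26 -4.01]
```

View pics/g5.png

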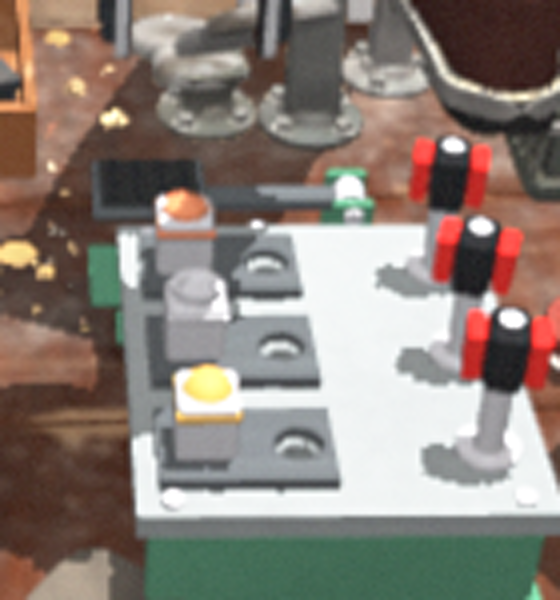

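All three dies now lie flush with their eyes over the holes: (183,225), (195,315) and (208,415). Pin x axes, from the red button centroids, give jaw angles of -1.86, -1.97 and -1.81 for stations 3, 2 and 1.

>>> drive_tool --pt "0 0.71 -0.67 0 0 0 60" --pt "0 0.71 -0.67 0 0 0 60" --pt "0 0.71 -0.67 0 0 0 60" --pt "0 0.71 -0.67 0 0 0 60" --pt "0 0.71 -0.67 0 0 0 60" --pt "0 0.71 -0.67 0 0 0 60" --pt "0 0 0 0.83 0 0 60" --pt "0 0 0 0.83 0 0 60" --pt "0 0 0 0.83 0 0 60" --pt "0 0 0 0 0 0 60"

```text
clock: 24.25
tool_pos: [680.5, -133.8, 173.7]
orientation: [-0.422, -0.566, -0.423, 0.567]
wrist_force: [-0.1, -0.5, 0.7]
width: 51.4
```

>>> drive_tool --pt "0 0 0 0 0 0 60" --pt "0 0 0 0 0 0 60"

```text
clock: 24.45
tool_pos: [680.6, -134.0, 174.7]
orientation: [-0.423, -0.566, -0.424, 0.566]
wrist_force: [-0.2, 0.4, 0.1]
width: 50.9
```

```bash
python3 -c "
from h import *
plan([681.8,-134.4,100],1.283)"
```

```text
pos [ 680.6 -134.   174.7] jaw -1.857 tilt -0.001,0.000 shift(xyz units) [2.49 0.04 0.  ] turn rx 0.01
```

Descend and squeeze; check the width before drawing.

>>> drive_tool --pt "0.7 0.04 0 0 0 0 60" --pt "0.7 0 0 0 0 0 60" --pt "0.6 0 0 0 0 0 60" --pt "0.35 0 0 0 0 0 60" --pt "0.14 0 0 0 0 0 60" --pt "0 0 0 0 0 0 60" --pt "0 0 0 0 0 0 10" --pt "0 0 0 0 0 0 10" --pt "0 0 0 0 0 0 10" --pt "0 0 0 0 0 0 10" --squeeze 40

```text
clock: 25.45
tool_pos: [682.8, -134.4, 102.5]
orientation: [0.424, 0.567, 0.422, -0.566]
wrist_force: [1.0, -0.0, 7.4]
width: 22.0
```

>>> drive_tool --pt "0 0 0 0 0 0 10" --pt "0 0 0 0 0 0 10" --pt "0 0 0 0 0 0 10"

```text
clock: 25.75
tool_pos: [682.8, -134.4, 102.6]
orientation: [0.424, 0.567, 0.422, -0.566]
wrist_force: [0.5, -0.4, 7.0]
width: 21.8
```

```bash
python3 - <<'E'
from h import *
import cv2
cv2.imwrite("pics/g6.png",cv2.resize(capture("scene")[180:310,360:470,::-1],None,fx=4.5,fy=4.5,interpolation=cv2.INTER_CUBIC))
E
```

```text
(no output)
```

View pics/g6.png

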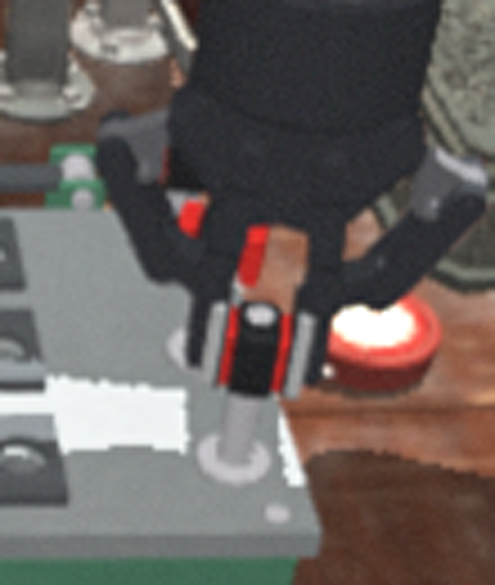

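The pads sit squarely on both red buttons at (230,345) and (287,345), and both are pressed. Draw the pin.

>>> drive_tool --pt "-0.15 0 0 0 0 0 10" --pt "-0.3 0 0 0 0 0 10" --pt "-0.5 0 0 0 0 0 10" --pt "-0.6 0 0 0 0 0 10" --pt "-0.5 0 0 0 0 0 10" --pt "0 0 0 0 0 0 10" --pt "0 0 0 0 0 0 10"

```text
clock: 26.5
tool_pos: [682.1, -134.3, 162.4]
orientation: [0.423, 0.567, 0.423, -0.566]
wrist_force: [-0.0, 0.2, -0.8]
width: 21.9
```

```bash
python3 -c "
from h import *
s,_=pose();p=s['tool_pos'];plan([p[0]-80*.042,p[1]-79.93,p[2]],1.283)
import cv2
cv2.imwrite('pics/g7.png',cv2.resize(capture('scene')[150:310,330:470,::-1],None,fx=3.5,fy=3.5,interpolation=cv2.INTER_CUBIC))"
```

```text
pos [ 682.1 -134.3  162.4] jaw -1.859 tilt 0.001,-0.000 shift(xyz units) [0.   0.65 2.59] turn rx -0.00
```

>>> drive_tool --pt "0 0.16 0.65 0 0 0 10" --pt "0 0.16 0.65 0 0 0 10" --pt "0 0.16 0.65 0 0 0 10" --pt "0 0.16 0.64 0 0 0 10" --pt "0 0 0 0 0 0 10" --pt "0 0 0 0 0 0 10" --pt "0.3 0 0 0 0 0 10" --pt "0.2 0 0 0 0 0 10" --pt "0 0 0 0 0 0 10" --pt "0 0 0 0 0 0 10"

```text
clock: 27.55
tool_pos: [678.2, -213.9, 146.6]
orientation: [-0.423, -0.566, -0.423, 0.567]
wrist_force: [0.4, -0.3, -1.0]
width: 22.0
```

```bash
python3 -c "
from h import *
plan([678.4,-214.2,130],1.283)"
```

```text
pos [ 678.2 -213.9  146.6] jaw -1.859 tilt -0.001,-0.000 shift(xyz units) [0.55 0.01 0.01] turn rx 0.00
```

>>> drive_tool --pt "0.2 0.01 0.01 0 0 0 10" --pt "0.2 0 0 0 0 0 10" --pt "0.1 0 0 0 0 0 10" --pt "0.1 0 0 0 0 0 10" --pt "0 0 0 0 0 0 10" --pt "0 0 0 0 0 0 10"

```text
clock: 28.15
tool_pos: [678.5, -214.7, 129.1]
orientation: [0.423, 0.567, 0.423, -0.567]
wrist_force: [-0.4, -0.4, -1.4]
width: 21.9
```

>>> drive_tool --pt "0.2 0 0 0 0 0 10" --pt "0.2 0 0 0 0 0 10" --pt "0.15 0 0 0 0 0 10" --pt "0.1 0 0 0 0 0 10" --pt "0.05 0 0 0 0 0 10" --pt "0 0 0 0 0 0 10" --pt "0 0 0 0 0 0 10"

```text
clock: 28.85
tool_pos: [678.6, -214.7, 108.6]
orientation: [0.423, 0.567, 0.423, -0.566]
wrist_force: [-1.9, 1.2, 5.0]
width: 21.9
```

>>> drive_tool --pt "0.05 0 0 0 0 0 10" --pt "0 0 0 0 0 0 10" --pt "0 0 0 0 0 0 58" --pt "0 0 0 0 0 0 58" --pt "0 0 0 0 0 0 58" --pt "0 0 0 0 0 0 58" --pt "-0.3 0 0 0 0 0 58" --pt "-0.8 0 0 0 0 0 58" --pt "-0.8 0 0 0 0 0 58" --pt "-0.4 0 0 0 0 0 58"

```text
clock: 29.85
tool_pos: [679.0, -214.9, 178.6]
orientation: [0.424, 0.567, 0.422, -0.566]
wrist_force: [0.1, -0.5, 0.5]
width: 49.7
```

```bash
python3 -c "
from h import *
import cv2
plan([616.8,-131.8,170],1.174)
cv2.imwrite('pics/g8.png',cv2.resize(capture('scene')[170:320,310:450,::-1],None,fx=4,fy=4,interpolation=cv2.INTER_CUBIC))"
```

```text
pos [ 679.  -214.9  178.6] jaw -1.859 tilt 0.003,0.000 shift(xyz units) [ 0.28 -2.78 -2.06] turn rx 1.09
```

View pics/g8.png

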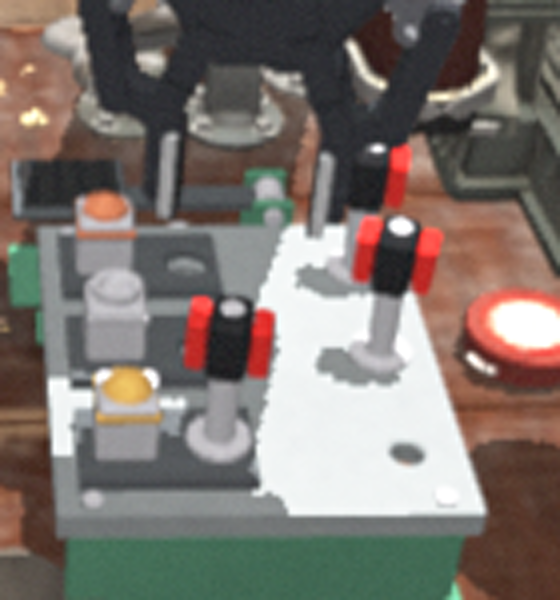

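Pin 3 stands upright with its collar on the dome die's flange at (218,440) and its red buttons out. Next is pin 2 at (398,258).

>>> drive_tool --pt "0 -0.55 -0.41 0 0 0 60" --pt "0 -0.55 -0.41 0 0 0 60" --pt "0 -0.56 -0.41 0 0 0 60" --pt "0 -0.55 -0.41 0 0 0 60" --pt "0 -0.55 -0.42 0 0 0 60" --pt "0 0 0 0.6 0 0 60" --pt "0 0 0 0.49 0 0 60" --pt "0 0 0 0 0 0 60" --pt "0 0 0 0 0 0 60"

```text
clock: 30.8
tool_pos: [616.5, -131.9, 175.0]
orientation: [-0.392, -0.588, -0.392, 0.589]
wrist_force: [0.5, 0.0, -0.3]
width: 51.5
```

```bash
python3 -c "
from h import *
plan([617.4,-131.7,100],1.174)"
```

```text
pos [ 616.5 -131.9  175. ] jaw -1.967 tilt -0.001,0.000 shift(xyz units) [ 2.5   0.03 -0.02] turn rx 0.01
```

>>> drive_tool --pt "0.7 0.03 -0.02 0 0 0 60" --pt "0.7 0 0 0 0 0 60" --pt "0.6 0 0 0 0 0 60" --pt "0.35 0 0 0 0 0 60" --pt "0.15 0 0 0 0 0 60" --pt "0 0 0 0 0 0 10" --pt "0 0 0 0 0 0 10" --pt "0 0 0 0 0 0 10" --pt "0 0 0 0 0 0 10" --pt "0 0 0 0 0 0 10"

```text
clock: 31.8
tool_pos: [618.4, -131.8, 102.1]
orientation: [0.392, 0.589, 0.391, -0.588]
wrist_force: [-0.9, -0.2, 6.5]
width: 21.8
```

>>> drive_tool --pt "-0.15 0 0 0 0 0 10" --pt "-0.3 0 0 0 0 0 10" --pt "-0.5 0 0 0 0 0 10" --pt "-0.6 0 0 0 0 0 10" --pt "-0.5 0 0 0 0 0 10" --pt "0 0 0 0 0 0 10" --pt "0 0 0 0 0 0 10"

```text
clock: 32.5
tool_pos: [617.8, -131.7, 162.4]
orientation: [0.392, 0.589, 0.391, -0.589]
wrist_force: [-0.6, -0.1, -1.7]
width: 22.0
```

```bash
python3 -c "
from h import *
s,_=pose();p=s['tool_pos'];plan([p[0]-80*.042,p[1]-79.93,p[2]],1.174)"
```

```text
pos [ 617.8 -131.7  162.4] jaw -1.968 tilt 0.001,-0.000 shift(xyz units) [0.   0.93 2.5 ] turn rx -0.00
```

>>> drive_tool --pt "0 0.23 0.63 0 0 0 10" --pt "0 0.23 0.63 0 0 0 10" --pt "0 0.23 0.63 0 0 0 10" --pt "0 0.23 0.62 0 0 0 10" --pt "0 0 0 0 0 0 10" --pt "0 0 0 0 0 0 10" --pt "0.3 0 0 0 0 0 10" --pt "0.2 0 0 0 0 0 10" --pt "0 0 0 0 0 0 10" --pt "0 0 0 0 0 0 10"

```text
clock: 33.5
tool_pos: [614.0, -211.4, 146.7]
orientation: [-0.391, -0.589, -0.392, 0.589]
wrist_force: [0.2, -0.1, -0.7]
width: 21.9
```

>>> drive_tool --pt "0.2 0 0.01 0 0 0 10" --pt "0.2 0 0 0 0 0 10" --pt "0.1 0 0 0 0 0 10" --pt "0.1 0 0 0 0 0 10" --pt "0 0 0 0 0 0 10" --pt "0 0 0 0 0 0 10"

```text
clock: 34.1
tool_pos: [614.0, -212.1, 129.1]
orientation: [0.392, 0.589, 0.391, -0.589]
wrist_force: [-0.3, 0.2, -2.1]
width: 21.8
```

>>> drive_tool --pt "0.2 0 0 0 0 0 10" --pt "0.2 0 0 0 0 0 10" --pt "0.15 0 0 0 0 0 10" --pt "0.1 0 0 0 0 0 10" --pt "0.06 0 0 0 0 0 10" --pt "0.03 0 0 0 0 0 10" --pt "0 0 0 0 0 0 10" --pt "0 0 0 0 0 0 10"

```text
clock: 34.9
tool_pos: [614.1, -212.1, 108.0]
orientation: [0.392, 0.589, 0.391, -0.589]
wrist_force: [-4.5, 2.6, 9.6]
width: 21.6
```

>>> drive_tool --pt "0 0 0 0 0 0 58" --pt "0 0 0 0 0 0 58" --pt "0 0 0 0 0 0 58" --pt "0 0 0 0 0 0 58" --pt "-0.3 0 0 0 0 0 58" --pt "-0.8 0 0 0 0 0 58" --pt "-0.8 0 0 0 0 0 58" --pt "-0.4 0 0 0 0 0 58" --pt "0 0 0 0 0 0 58"

```text
clock: 35.8
tool_pos: [614.6, -212.3, 178.0]
orientation: [0.392, 0.589, 0.391, -0.588]
wrist_force: [-0.9, 0.4, -0.0]
width: 49.7
```

```bash
python3 -c "
from h import *
plan([552.7,-129,175],1.331)"
```

```text
pos [ 614.6 -212.3  178. ] jaw -1.968 tilt 0.003,-0.000 shift(xyz units) [ 0.09 -2.98 -1.76] turn rx -1.57
```

>>> drive_tool --pt "0 -0.59 -0.35 0 0 0 60" --pt "0 -0.6 -0.35 0 0 0 60" --pt "0 -0.6 -0.35 0 0 0 60" --pt "0 -0.6 -0.35 0 0 0 60" --pt "0 -0.59 -0.36 0 0 0 60" --pt "0 0 0 -0.8 0 0 60" --pt "0 0 0 -0.77 0 0 60" --pt "0 0 0 0 0 0 60" --pt "0 0 0 0 0 0 60"

```text
clock: 36.7
tool_pos: [551.7, -128.8, 174.9]
orientation: [-0.436, -0.557, -0.436, 0.557]
wrist_force: [0.8, 0.3, -0.2]
width: 51.1
```

```bash
python3 -c "
from h import *
plan([552.7,-129,100],1.331)"
```

```text
pos [ 551.7 -128.8  174.9] jaw -1.813 tilt -0.001,-0.000 shift(xyz units) [ 2.5   0.04 -0.  ] turn rx -0.03
```

>>> drive_tool --pt "0.7 0.04 0 0 0 0 60" --pt "0.7 0 0 0 0 0 60" --pt "0.6 0 0 0 0 0 60" --pt "0.35 0 0 0 0 0 60" --pt "0.15 0 0 0 0 0 60" --pt "0 0 0 0 0 0 10" --pt "0 0 0 0 0 0 10" --pt "0 0 0 0 0 0 10" --pt "0 0 0 0 0 0 10" --pt "0 0 0 0 0 0 10"

```text
clock: 37.7
tool_pos: [553.7, -129.2, 102.2]
orientation: [0.437, 0.557, 0.436, -0.556]
wrist_force: [0.1, 1.0, 6.4]
width: 21.7
```

>>> drive_tool --pt "-0.15 0 0 0 0 0 10" --pt "-0.3 0 0 0 0 0 10" --pt "-0.5 0 0 0 0 0 10" --pt "-0.6 0 0 0 0 0 10" --pt "-0.5 0 0 0 0 0 10" --pt "0 0 0 0 0 0 10" --pt "0 0 0 0 0 0 10"

```text
clock: 38.4
tool_pos: [553.1, -129.1, 162.5]
orientation: [0.437, 0.556, 0.436, -0.556]
wrist_force: [0.5, -0.8, -1.3]
width: 22.0
```

```bash
python3 -c "
from h import *
s,_=pose();p=s['tool_pos'];plan([p[0]-80*.042,p[1]-79.93,p[2]],1.331);plan([549.1,-209.4,p[2]])"
```

```text
pos [ 553.1 -129.1  162.5] jaw -1.811 tilt 0.001,0.000 shift(xyz units) [0.   0.53 2.61] turn rx -0.00
pos [ 553.1 -129.1  162.5] jaw -1.811 tilt 0.001,0.000 shift(xyz units) [0.   0.51 2.63]
```

>>> drive_tool --pt "0 0.13 0.65 0 0 0 10" --pt "0 0.13 0.65 0 0 0 10" --pt "0 0.13 0.66 0 0 0 10" --pt "0 0.13 0.66 0 0 0 10" --pt "0 0 0 0 0 0 10" --pt "0 0 0 0 0 0 10" --pt "0.3 0 0 0 0 0 10" --pt "0.2 0 0 0 0 0 10" --pt "0 0 0 0 0 0 10" --pt "0 0 0 0 0 0 10"

```text
clock: 39.4
tool_pos: [549.5, -208.7, 147.0]
orientation: [-0.436, -0.556, -0.437, 0.556]
wrist_force: [-0.2, -0.8, -1.0]
width: 22.1
```

>>> drive_tool --pt "0.2 0 0 0 0 0 10" --pt "0.2 0 0 0 0 0 10" --pt "0.1 0 0 0 0 0 10" --pt "0.1 0 0 0 0 0 10" --pt "0 0 0 0 0 0 10" --pt "0 0 0 0 0 0 10"

```text
clock: 40.0
tool_pos: [549.6, -209.2, 129.4]
orientation: [-0.436, -0.556, -0.436, 0.556]
wrist_force: [0.3, -0.8, -1.2]
width: 21.8
```

>>> drive_tool --pt "0.2 0 0 0 0 0 10" --pt "0.2 0 0 0 0 0 10" --pt "0.15 0 0 0 0 0 10" --pt "0.1 0 0 0 0 0 10" --pt "0.06 0 0 0 0 0 10" --pt "0.03 0 0 0 0 0 10" --pt "0 0 0 0 0 0 10" --pt "0 0 0 0 0 0 10"

```text
clock: 40.8
tool_pos: [549.7, -209.2, 108.2]
orientation: [0.437, 0.556, 0.436, -0.556]
wrist_force: [-4.6, 1.6, 8.4]
width: 21.6
```

>>> drive_tool --pt "0 0 0 0 0 0 58" --pt "0 0 0 0 0 0 58" --pt "0 0 0 0 0 0 58" --pt "0 0 0 0 0 0 58" --pt "-0.3 0 0 0 0 0 58" --pt "-0.8 0 0 0 0 0 58" --pt "-0.8 0 0 0 0 0 58" --pt "-0.4 0 0 0 0 0 58" --pt "0 0 0 0 0 0 58"

```text
clock: 41.7
tool_pos: [550.2, -209.4, 178.1]
orientation: [0.437, 0.557, 0.436, -0.556]
wrist_force: [0.5, -0.4, -0.8]
width: 49.4
```

```bash
python3 -c "
from h import *
import cv2
K=C['top'];u=uncrop((312,492),(208,155),3.3);R=K['R'];o=-R.T@K['t'];d=R.T@np.linalg.solve(K['K'],[*u,1]);p=o+d*(63-o[2])/d[2];print(p.round(1))
plan([p[0],p[1]-1.3,150],1.529)
cv2.imwrite('pics/g9.png',np.hstack([cv2.resize(capture('scene')[170:320,300:430,::-1],None,fx=4,fy=4,interpolation=cv2.INTER_CUBIC)]))"
```

```text
[ 471.  -260.2   63. ]
pos [ 550.2 -209.4  178.1] jaw -1.811 tilt 0.003,0.000 shift(xyz units) [ 0.93 -2.15  2.31] turn rx -1.98
```

View pics/g9.png

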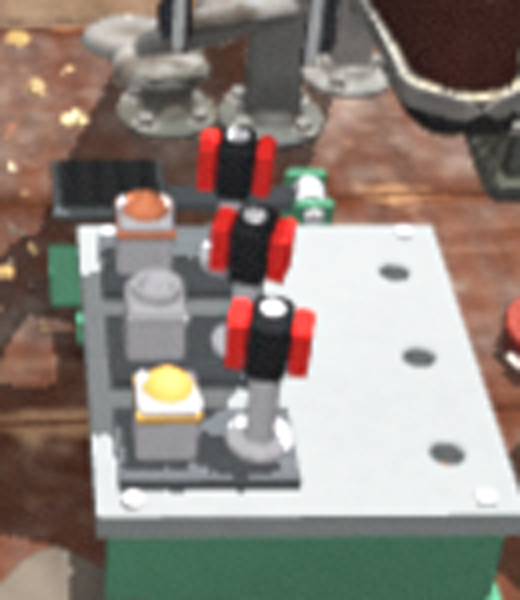

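Top: three pins are home in the three dies, with buttons out and the parking holes empty. The treadle pad is at (107,187). Shut the fingers and go above the pad.

>>> drive_tool --pt "0 -0.54 0.58 0 0 0 30" --pt "0 -0.54 0.58 0 0 0 0" --pt "0 -0.54 0.58 0 0 0 0" --pt "0 -0.53 0.57 0 0 0 0" --pt "0.6 0 0 0 0 0 0" --pt "0.8 0 0 0 0 0 0" --pt "0.8 0 0 0 0 0 0" --pt "0.8 0 0 0 0 0 0" --pt "0.3 0 0 0 0 0 0" --pt "0 0 0 0 0 0 0"

```text
clock: 42.75
tool_pos: [469.6, -260.6, 75.3]
orientation: [-0.435, -0.556, -0.438, 0.557]
wrist_force: [0.2, -0.0, 0.9]
width: -0.1
```

>>> drive_tool --pt "0 0 0 0 0 0 0" --pt "0 0 0 0 0 0 0"

```text
clock: 42.95
tool_pos: [470.9, -261.4, 78.3]
orientation: [0.437, 0.556, 0.436, -0.556]
wrist_force: [-0.4, -0.4, -0.0]
width: -0.3
```

>>> drive_tool --pt "0.3 0 0 0 0 0 0" --pt "0.3 0 0 0 0 0 0" --pt "0.3 0 0 0 0 0 0" --pt "0.3 0 0 0 0 0 0" --pt "0.2 0 0 0 0 0 0" --pt "0.1 0 0 0 0 0 0" --pt "0 0 0 0 0 0 0"

```text
clock: 43.65
tool_pos: [470.4, -260.9, 31.6]
orientation: [0.436, 0.556, 0.437, -0.556]
wrist_force: [-1.6, 0.7, 7.6]
width: 0.0
```

>>> drive_tool --pt "0.06 0 0 0 0 0 0" --pt "0.04 0 0 0 0 0 0" --pt "0 0 0 0 0 0 0" --pt "0 0 0 0 0 0 0"

```text
clock: 44.05
tool_pos: [470.7, -260.9, 30.4]
orientation: [0.436, 0.556, 0.437, -0.556]
wrist_force: [-9.1, 7.1, 25.7]
width: 0.5
```

The force rose to 26 N, so the treadle is on its stop. Back off.

>>> drive_tool --pt "-0.2 0 0 0 0 0 0" --pt "-0.3 0 0 0 0 0 0" --pt "-0.4 0 0 0 0 0 0" --pt "-0.6 0 0 0 0 0 0" --pt "-0.8 0 0 0 0 0 0" --pt "-0.8 0 0 0 0 0 0" --pt "-0.8 0 0 0 0 0 0" --pt "-0.8 -0.8 0 0 0 0 0" --pt "0 -0.8 0 0 0 0 0" --pt "0 -0.8 0 0 0 0 0"

```text
clock: 45.05
tool_pos: [399.7, -243.5, 170.7]
orientation: [0.437, 0.556, 0.437, -0.556]
wrist_force: [-0.4, -0.2, 0.4]
width: 0.1
```

>>> drive_tool --pt "0 0 0 0 0 0 0" --pt "0 0 0 0 0 0 0" --pt "0 0 0 0 0 0 0" --pt "0 0 0 0 0 0 0" --pt "0 0 0 0 0 0 0"

```text
clock: 45.55
tool_pos: [400.8, -244.0, 169.8]
orientation: [-0.436, -0.556, -0.437, 0.556]
wrist_force: [-0.7, 0.1, 0.1]
width: -0.0
```

```bash
python3 -c "
from h import *
import cv2
cv2.imwrite('pics/g10.png',np.hstack([cv2.resize(capture('scene')[170:320,300:430,::-1],(390,450),interpolation=cv2.INTER_CUBIC),cv2.resize(capture('top')[150:325,205:345,::-1],(360,450),interpolation=cv2.INTER_CUBIC)]))"
```

```text
(no output)
```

View pics/g10.png

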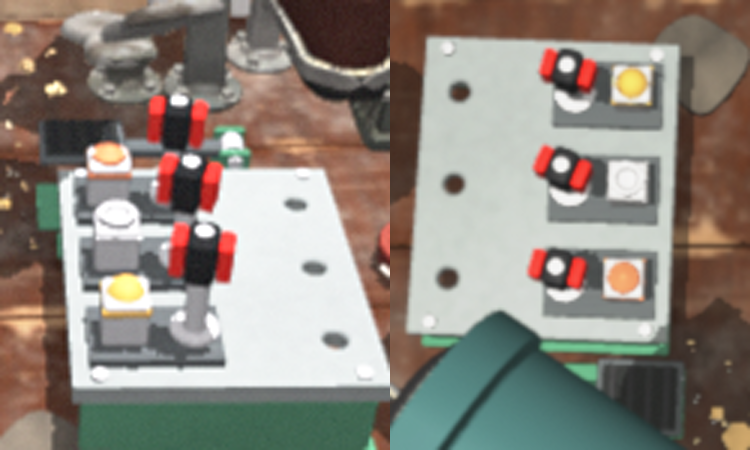

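The pad is back at its starting pixel: scene (327,217), the same as before the press. All dies and pins are in place and the gripper is clear of everything. Hand in.

```bash
python3 -c "
from plant import *
print(finish_job())"
```

```text
the job is handed in; nothing more can be done
None
```

All three dies are seated and pinned, the treadle was pressed to its stop and came back up, and I handed the job in at about 46 s. No verdict was reported.

- **Dies:** dome is in the far socket, cup in the middle and point at the treadle side. Each was turned to match the bed. I corrected each one by 1–2 mm from the wrist force on its way in. The last pictures show all flanges flat on the plate.
- **Pins:** each was squeezed, drawn from its parking hole and pushed in until its collar met the flange. That gave a collar height of about 66 mm and 5–10 N of contact each time. The pictures show all pins upright with buttons out and the parking holes empty.
- **Treadle:** pressed until the force rose from 8 N to 26 N at a fingertip height of 30 mm, then released. The pad is back at its starting pixel, and the wrist force reads about zero with the arm clear.
- **Disagreements:** the two cameras put the bed and dies 1–8 mm apart, so I relied on force at the sockets. The gripper read 22 mm on the pins where 26 mm was expected, though a close picture showed both buttons pressed. I judged the button and treadle positions from pictures and force only, because their joint values cannot be read.

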